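Rock the stopper out of the storage jar

ROBOT

A 6-joint arm with a two-finger parallel gripper is mounted at the origin on the work surface. World frame = base frame: x ahead of the robot, y to its left, z up, the work surface at z = 0. Lengths are in m, angles in rad, forces in N, time in s.
With the tool pointing down it reaches from about 0.25 to 0.775 m from the base axis. Payload 4 kg.
Tool frame: the origin (TCP) lies on the centre line of the jaws, within the pads' length; the fingertips stand 17 mm ahead of it and the grasp point (between the pads) lies 2 mm behind it; z points along the fingers, y is the line along which they close (so a half turn about z gives the same grasp; the last joint's range is limited). The gripper opens to 94 mm and grips with 3 to 60 N. Pads are 16 mm wide; open, the fingers measure 119 mm over their backs; the gripper's body (75 mm by 177 mm) begins 78 mm behind the grasp point.
Start: joints at [1.206, 0.087, 1.371, -0, 1.684, -0.103], TCP at [0.142, 0.531, 0.223] pointing down, gripper open.
Joint ranges: [-3.1, 3.1], [-0.76, 2.03], [0.27, 2.55], [-1.08, 4.22], [0.17, 2.65], [-2.57, 2.57]. Speed limits (rad/s): [2.79, 2.79, 3.14, 3.14, 3.14, 3.14].

INTERFACE

Orientations are given as [roll, pitch, yaw] about the fixed x, y, z axes, in that order (R = Rz(yaw) Ry(pitch) Rx(roll)).
In Python, from bench import robot gives the robot as it stands.
- The arm moves only by the tool servo_tool, never from a script. Its argument "plan" is a list of rows, each a list of 7 numbers: the shift along the tool's x, y, z normalised to -1 to 1, where 1 is 0.1 m, then the turn, a rotation vector about the tool's x, y, z normalised to -1 to 1, where 1 is pi/2 rad, then the finger opening in mm, from 0 to 94. In form: [[x, y, z, ax, ay, az, gripper], ...]. A call has 1 to 12 rows; each row is the pose to reach, as a shift and turn from the pose commanded when the call began, along the tool's axes at that moment; what a row does not reach only later rows make up. A row lasts 1/12 s, in which the tool goes at most 41.7 mm and 7.16 degrees, less where a joint would pass 70% of its speed; a pose out of reach is approached as far as the arm can. A call with a number of a shift or a turn outside -1 to 1 is refused whole. A call with a gripper value outside its range is refused whole. The fingers move at their own pace and stop on an object; the grip force is fixed at half the most. Time passes only in rows, so rows that repeat a pose let the fingers close. It gives the time, the measured TCP pose, the force, the opening and the grip force at its end, in the units of the state.
- robot.get_obs(): the state, without advancing time (a new reading comes with each control period).
- robot.snapshot(name): name is "scene" or "top"; returns the picture (480x640x3 uint8, red, green, blue); there is no depth.
- robot.camera_params(name): a dict with "camera_matrix" (3x3 intrinsics, pixels), "rvec" (rotation vector, rad) and "tvec" (3), from world to camera coordinates, as OpenCV has them. Camera axes: x right, y down, z forward; pixel columns grow to the right and rows downward; lengths in m; the calibration is good to about 2 mm. A picture is of the moment at which its call begins. camera_params takes no time and is no camera call.
- robot.close_job(): hands the job in; it is judged then, once.
Trained networks look in the newest picture that a camera, given by its name, has taken for a name from the list of things; names that differ only in an ending like _2 or _b are one class to them, and where a whole thing is asked for, a point or a joint stands for the part that bears it (a point fixed in the world has none). Each returns a list of dicts, best first, with "conf" (0 to 1); they miss things now and then, are a little off and sometimes report something else, mostly with a low value. They report only what shows in the picture. A call takes as long as a camera call. They do not tell look-alikes from the thing itself.
- robot.find_in(thing, camera): "extent" ([centre column, centre row, width, height] in pixels, round what is visible of it).
The state is a dict: "time": time; "joint_positions": joint angles; "qvel": joint speeds; "joint_torque": joint torques, N m; "tool_pos": TCP position; "ee_rot": TCP orientation; "wrist_force": force on the tool from outside, world axes, zero at the start; "wrist_torque": the same for the moment, N m; "width": finger opening in m; "finger_force": force on a finger pad.
Only numpy, scipy, OpenCV 4.12 (cv2) and the standard library are available. Lean on these libraries where they do the work, as an engineer would, in place of code of your own. Each camera call takes 0.05 s, during which the arm holds its last target. There are 200 camera calls.

TASK

Open the broad round storage jar: hold its wooden stopper by the bar on top and, while the plug is still in the neck, rock it about ten degrees to the robot's left and then as far to the right, easing it up until it comes free. Stand the stopper upright in the middle of the small plate, and leave the jar standing where it is.

Things in the scene. Friction and masses are not known exactly. Their poses are not given: they have to be found in the camera images.
- jar: The broad round white stoneware jar, about 2.2 kg, loose: 124 mm across, rim 120 mm above its foot, neck 66 mm across inside. Two other jars, one square, one tall and narrow, stay shut. Origin: centre of its underside; z up; +y to the robot's left (within 20 deg). Two sprung rubber pads in the neck, at +y and -y, press on the plug with 8 N each and hold it by friction.
- stopper: The jar's wooden stopper, 130 g, loose, 80 mm tall. From below: tapered plug 32 mm tall, 48 mm across at the bottom, 60 at the top; flange 76 mm across, 10 thick, resting on the jar's rim; upright bar 38 mm tall, 56 long (x), 18 thick (y). Origin: centre of the plug's underside, 32 mm below the rim when seated; z up, y at the start as the jar's. Off the jar it stands on its plug.
- grip (a point): Point on the stopper's axis inside its grip bar, 66 mm above the stopper's origin (24 mm above the flange, 14 mm below the bar's top); same axes as the stopper. A lean turns the stopper about its x, pivoting on the flange's edge, 38 mm left or right of the axis at rim height; this slips it up past the pad on the other side. The neck leaves room for 15 degrees.
- plate: The small empty white plate on the open worktop, 140 mm across, rim 14 mm high, its flat inside 108 mm across and 6 mm above the worktop. Origin: centre of its underside; z up.
Things that resemble listed ones, but are neither listed nor needed, are in the scene too. Leave any yellow look-alike of the jar alone.

How it is judged:
By the outcome, as a careful person would: the job done as asked, in the order asked, and still so for the second after the job is handed in, with the robot touching nothing.
It also fails if it takes over 42 s, if anything falls off the work surface, if the arm or the gripper's body presses on something with over 40 N, if the wrist force passes 120 N, or if a joint passes its speed limit or range.

## Working session

There is one attempt and no reset: what is moved stays moved. The work goes in short steps, Python scripts to look and compute and a tool call to move; the robot and the scene stay as the last step left them, time stands still between calls to the robot, and variables do not carry over. Pictures are saved under pics/ and viewed, at most 10 in all, crops included, and the job is handed in when it is done.

Besides the shell and the picture viewer there is one more tool, called after "Emit:" by a JSON object that holds its "method" and its "body", one argument or row to a line. servo_tool: Moves the arm, as the interface text tells. Scaled input: -1 to 1 covers 0.1 m each way for a shift and pi/2 rad each way for a turn. Its arguments: {"type":"object","properties":{"plan":{"type":"array","items":{"type":"array","items":{"type":"number"}}}},"required":["plan"]}

```bash
mkdir -p pics; ls; python3 - <<'E'
from bench import robot
import cv2
for c in("scene","top"):
    im=robot.snapshot(c);cv2.imwrite(f"pics/{c}0.png",im[:,:,::-1])
    for t in("jar","stopper","plate"):
        print(c,t,[(round(d["conf"],2),[round(v) for v in d["extent"]]) for d in robot.find_in(t,c)])
    p=robot.camera_params(c);print(p)
o=robot.get_obs();print(o)
E
```

```text
pics
scene jar [(0.64, [374, 211, 70, 80]), (0.6, [352, 320, 91, 93])]
scene stopper [(0.95, [356, 267, 56, 53])]
scene plate [(0.57, [219, 282, 86, 40])]
{'camera_matrix': array([[568.06275046,   0.        , 318.8520874 ],
       [  0.        , 568.06275046, 236.75769012],
       [  0.        ,   0.        ,   1.        ]]), 'rvec': array([ 1.86010505,  1.24937563, -0.67801279]), 'tvec': array([-0.19163892, -0.18704033,  1.36812262])}
top jar [(0.98, [227, 332, 90, 83]), (0.64, [325, 174, 82, 86])]
top stopper [(0.57, [326, 161, 53, 54])]
top plate [(0.75, [418, 293, 83, 88])]
{'camera_matrix': array([[534.55692947,   0.        , 321.13581816],
       [  0.        , 534.55692947, 242.71644299],
       [  0.        ,   0.        ,   1.        ]]), 'rvec': array([ 2.1152275 , -2.1707348 ,  0.15313928]), 'tvec': array([0.01418414, 0.55968638, 0.81729994])}
{'time': 0.4, 'joint_positions': array([ 1.20592328e+00,  8.73111751e-02,  1.37091537e+00,  1.00882052e-05,
        1.68355613e+00, -1.03075397e-01]), 'qvel': array([ 0.00034807, -0.00112427, -0.00277083,  0.00041741, -0.00255575,
       -0.00109431]), 'joint_torque': array([-8.42959653e-04, -3.39511120e+01, -3.02111292e+01,  7.17563555e-02,
        2.57598498e-02, -5.15015802e-05]), 'tool_pos': array([0.14232286, 0.53122379, 0.22233566]), 'ee_rot': array([-3.14140468e+00, -2.95224043e-05,  2.87979613e+00]), 'wrist_force': array([-0.78370592,  0.29898085, -0.00202067]), 'wrist_torque': array([ 0.05378066, -0.05202081,  0.04697986]), 'finger_force': 0.0, 'width': 0.09403425079900928}
```

View pics/scene0.png

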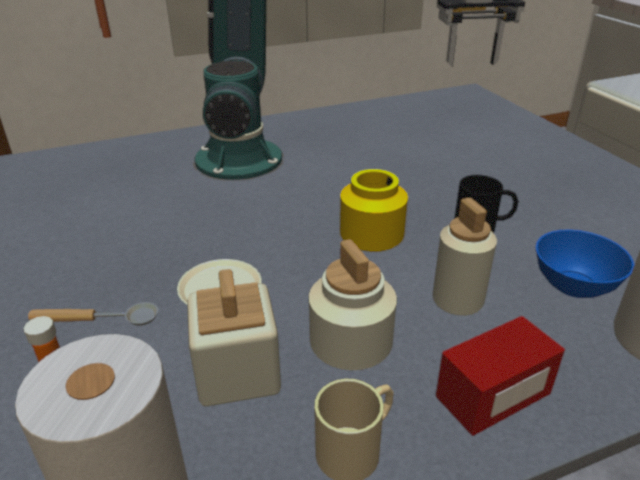

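View pics/top0.png

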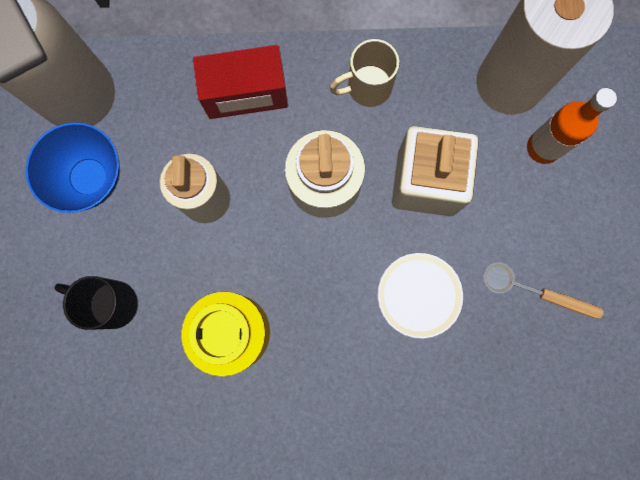

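In scene, the round jar is at (352,310), the square one at (235,330), the tall narrow one at (465,265) and the yellow look-alike at (374,211). From the top, the round jar is at (325,172), the square at (440,168), the tall at (192,185), the yellow at (223,334) and the plate at (420,295). The broad round white jar fits the one at top (325,172) / scene (352,310), and an enlarged crop will confirm it.

```bash
cat > h.py <<'E'
import numpy as np,cv2
from bench import robot
def cam(c):
    p=robot.camera_params(c);return p["camera_matrix"],cv2.Rodrigues(p["rvec"])[0],p["tvec"].ravel(),p["rvec"]
def ray(c,uv,z):
    K,R,t,_=cam(c);d=R.T@np.linalg.inv(K)@[*uv,1];o=-R.T@t
    return o+d*(z-o[2])/d[2]
def proj(c,P):
    K,R,t,rv=cam(c);return cv2.projectPoints(np.float64(P).reshape(-1,1,3),rv,t,K,None)[0].reshape(-1,2)
E
python3 - <<'E'
from h import *
a=cv2.imread("pics/top0.png");b=cv2.imread("pics/scene0.png")
A=cv2.resize(a[125:225,275:375],None,fx=4,fy=4,interpolation=cv2.INTER_CUBIC)
B=cv2.resize(b[235:335,300:400],None,fx=4,fy=4,interpolation=cv2.INTER_CUBIC)
cv2.imwrite("pics/crop.png",np.hstack([A,B]))
print("bar rough",ray("top",(325,137),.168),ray("top",(326,172),.168))
# plate: white blob
m=cv2.inRange(cv2.cvtColor(a,cv2.COLOR_BGR2GRAY),150,255);m[:250]=0;m[345:]=0;m[:,:370]=0;m[:,470:]=0
c=max(cv2.findContours(m,0,1)[0],key=cv2.contourArea);e=cv2.fitEllipse(c);print(e,ray("top",e[0],.014),ray("top",(e[0][0]+e[1][0]/2,e[0][1]),.014))
# yellow not used; jar shoulder
m=cv2.inRange(cv2.cvtColor(a,cv2.COLOR_BGR2HSV),(0,0,0),(180,255,255))
E
```

```text
bar rough [ 0.69130556 -0.00987884  0.168     ] [ 0.64049878 -0.00992567  0.168     ]
((419.94720458984375, 295.2449035644531), (84.15278625488281, 86.40972137451172), 133.78919982910156) [ 0.47301881 -0.15924192  0.014     ] [ 0.47125376 -0.22777405  0.014     ]
```

View pics/crop.png

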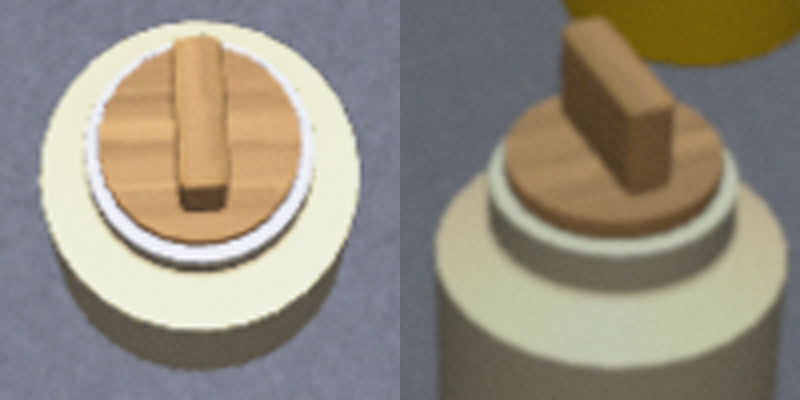

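The crop confirms it: a round white jar whose stopper bar runs roughly along x. The top-face corners of the bar are at crop (175,40), (221,38), (228,186) and (181,187).

```bash
python3 - <<'E'
from h import *
from scipy.optimize import least_squares
T=np.array([(175,39),(221,37),(229,186),(180,187)])/4+[275,125]-.4
S=np.array([(604,17),(562,32),(627,115),(672,104)])/4+[300-100,235]-.4
def pts(p):
    c,s=np.cos(p[2]),np.sin(p[2])
    L=np.array([(28,9),(28,-9),(-28,-9),(-28,9)])/1e3
    return np.c_[L@np.array([[c,s],[-s,c]])+p[:2],np.full(4,.168)]
for n,w in(("both",(1,1)),("top",(1,0)),("scene",(0,1))):
  best=None
  for k in range(4):
    Sk=np.roll(S,k,0)
    f=lambda p:np.r_[w[0]*(proj("top",pts(p))-T).ravel(),w[1]*(proj("scene",pts(p))-Sk).ravel()]
    r=least_squares(f,[.665,-.01,0])
    if best is None or r.cost<best[0]: best=(r.cost,k,r.x,f(r.x))
  print(n,best[0],best[1],best[2],best[3].round(1))
print("flange ctr top",ray("top",(275+200.5/4,125+140/4),.130))
print("shoulder",ray("top",(275+200/4,125+175/4),.1))
o=robot.get_obs();print(o["tool_pos"],o["ee_rot"])
E
```

```text
both 299.1714237888643 2 [ 0.6686385  -0.01095754  0.02477489] [  0.4  -0.7   1.7  -0.8   1.8   0.4   1.2   0.8  14.1  -3.8  -9.6   2.3
 -11.1   1.8  11.3  -5. ]
top 1.4980773416864404 0 [ 0.66863081 -0.00914831  0.01476549] [-0.6 -0.7  0.6 -0.7  0.3  0.6 -0.3  0.8  0.   0.   0.   0.  -0.  -0.
 -0.  -0. ]
scene 289.856200970502 2 [ 0.66995444 -0.0132396   0.04231284] [  0.   -0.    0.   -0.    0.   -0.    0.   -0.   13.2  -3.  -10.4   3.2
 -12.6   2.8   9.8  -4.1]
flange ctr top [ 0.66958911 -0.0095258   0.13      ]
shoulder [ 0.66507271 -0.00925259  0.1       ]
[0.14232286 0.53122379 0.22233566] [-3.14140468e+00 -2.95224043e-05  2.87979613e+00]
```

```bash
cat >> h.py <<'E'
from scipy.spatial.transform import Rotation as Ro
def rel(p,R):
    o=robot.get_obs();R0=Ro.from_euler("xyz",o["ee_rot"])
    return np.r_[R0.inv().apply(np.array(p)-o["tool_pos"])/.1,(R0.inv()*R).as_rotvec()/(np.pi/2)].round(4)
def down(yaw): return Ro.from_euler("xyz",[np.pi,0,yaw])
E
python3 - <<'E'
from h import *
from scipy.optimize import least_squares
T=np.array([(175,39),(221,37),(229,186),(180,187)])/4+[275,125]-.4
S=np.array([(672,104),(627,115),(562,32),(604,17)])/4+[300-100,235]-.4
def pts(p):
    c,s=np.cos(p[2]),np.sin(p[2])
    L=np.array([(28,9),(28,-9),(-28,-9),(-28,9)])/1e3
    return np.c_[L@np.array([[c,s],[-s,c]])+p[:2],np.full(4,.168)]
for n,w in(("both",(1,1)),("scene",(0,1))):
  for k in range(4):
    Sk=np.roll(S,k,0)
    f=lambda p:np.r_[w[0]*(proj("top",pts(p))-T).ravel(),w[1]*(proj("scene",pts(p))-Sk).ravel()]
    r=least_squares(f,[.665,-.01,0])
    if r.cost<60: print(n,k,r.cost,r.x,f(r.x).round(1))
print(rel([.142,.531,.28],down(np.pi+.015)))
# tall jar height: top pixel in both
f=lambda P:np.r_[proj("top",P)[0]-(180,160),proj("scene",P)[0]-(475,202)]
r=least_squares(f,[.65,.2,.15]);print("tall top",r.x,r.cost)
f=lambda P:np.r_[proj("top",P)[0]-(447,137),proj("scene",P)[0]-(226,272)]
r=least_squares(f,[.65,-.2,.15]);print("sq top",r.x,r.cost)
E
```

```text
both 0 12.842558590153294 [ 0.66874953 -0.01102137 -0.0019095 ] [ 1.  -0.9  2.3 -0.7  1.3  0.5  0.7  0.6  2.4 -0.7  1.  -0.3 -0.2 -2.1
  1.3 -1.2]
scene 0 2.616584309855745 [ 0.67035558 -0.01340931 -0.01594153] [ 0.  -0.   0.  -0.   0.  -0.   0.  -0.   1.   0.5 -0.5  0.8 -1.1 -1.2
  0.5 -0.2]
scene 2 2.6165843098555515 [ 0.67035558 -0.01340931 -3.15753421] [ 0.   0.  -0.   0.  -0.  -0.   0.  -0.  -1.1 -1.2  0.5 -0.2  1.   0.5
 -0.5  0.8]
[ 2.600e-03 -3.100e-03 -5.766e-01 -1.000e-04 -0.000e+00 -1.762e-01]
tall top [0.65537096 0.18640964 0.19057733] 1.5765789039289706
sq top [ 0.6782926  -0.18175927  0.18730592] 14.643990780589771
```

Emit:
{"method": "servo_tool", "body": {
  "plan": [
    [-1, -0.58, -0.5, 0, 0, -0.1667, 94],
    [-1, -0.58, -0.5, 0, 0, -0.1667, 94],
    [-1, -0.58, -0.5, 0, 0, -0.1667, 94],
    [-1, -0.58, -0.5, 0, 0, -0.1667, 94]
  ]
}}

```text
time: 0.73
tool_pos: [0.2278, 0.4472, 0.2764]
ee_rot: [3.138, 0.006, 3.137]
wrist_force: [-0.2, 1.3, 0.4]
width: 0.094
finger_force: 0.0
```

Emit:
{"method": "servo_tool", "body": {
  "plan": [
    [-1, -1, 0, 0, 0, 0, 94],
    [-1, -1, 0, 0, 0, 0, 94],
    [-1, -1, 0, 0, 0, 0, 94],
    [-1, -1, 0, 0, 0, 0, 94]
  ]
}}

```text
time: 1.07
tool_pos: [0.3264, 0.3466, 0.2724]
ee_rot: [-3.14, 0.002, 3.137]
wrist_force: [0.0, 0.8, -0.4]
width: 0.0942
finger_force: 0.0
```

Emit:
{"method": "servo_tool", "body": {
  "plan": [
    [-1, -1, 0, 0, 0, 0, 94],
    [-1, -1, 0, 0, 0, 0, 94],
    [-1, -1, 0, 0, 0, 0, 94],
    [-1, -1, 0, 0, 0, 0, 94]
  ]
}}

```text
time: 1.4
tool_pos: [0.4265, 0.2463, 0.272]
ee_rot: [-3.14, 0.001, 3.137]
wrist_force: [0.5, 0.5, 0.2]
width: 0.0941
finger_force: 0.0
```

Emit:
{"method": "servo_tool", "body": {
  "plan": [
    [-1, -1, 0, 0, 0, 0, 94],
    [-1, -1, 0, 0, 0, 0, 94],
    [-1, -1, 0, 0, 0, 0, 94],
    [-1, -1, 0, 0, 0, 0, 94]
  ]
}}

```text
time: 1.73
tool_pos: [0.5266, 0.1459, 0.2714]
ee_rot: [-3.14, 0.0, 3.137]
wrist_force: [1.5, -0.3, -0.8]
width: 0.0936
finger_force: 0.0
```

Emit:
{"method": "servo_tool", "body": {
  "plan": [
    [-1, -1, 0, 0, 0, 0, 94],
    [-1, -1, 0, 0, 0, 0, 94],
    [-1, -1, 0, 0, 0, 0, 94],
    [-1, -1, 0, 0, 0, 0, 94],
    [-1, -1, 0, 0, 0, 0, 94],
    [-1, -1, 0, 0, 0, 0, 94]
  ]
}}

```text
time: 2.23
tool_pos: [0.6241, 0.0492, 0.2713]
ee_rot: [3.141, -0.002, 3.14]
wrist_force: [0.2, -0.1, 1.1]
width: 0.0941
finger_force: 0.0
```

Emit:
{"method": "servo_tool", "body": {
  "plan": [
    [-0.45, -0.6, 0, 0, 0, 0, 60],
    [-0.45, -0.6, 0.3, 0, 0, 0, 60],
    [-0.45, -0.6, 0.55, 0, 0, 0, 60],
    [-0.45, -0.6, 0.55, 0, 0, 0, 60],
    [-0.45, -0.6, 0.55, 0, 0, 0, 60]
  ]
}}

```text
time: 2.65
tool_pos: [0.6673, -0.0088, 0.2156]
ee_rot: [3.14, -0.005, -3.14]
wrist_force: [-0.2, 0.2, 1.5]
width: 0.0639
finger_force: 0.0
```

```bash
python3 - <<'E'
from h import *
a=robot.snapshot("top");b=robot.snapshot("scene")
f=lambda i:cv2.resize(i[:,:,::-1],None,fx=4,fy=4,interpolation=cv2.INTER_CUBIC)
cv2.imwrite("pics/c2.png",np.hstack([f(a[115:225,275:375]),f(b[200:310,300:400])]))
o=robot.get_obs();print(o["tool_pos"],o["ee_rot"],o["joint_positions"])
E
```

```text
[ 0.66892742 -0.00877533  0.22010669] [ 3.14125365e+00  3.03659721e-03 -3.13942014e+00] [-9.81458396e-02  3.55109583e-01  1.05580351e+00  6.49386488e-04
  1.72769215e+00 -1.67101277e+00]
```

View pics/c2.png

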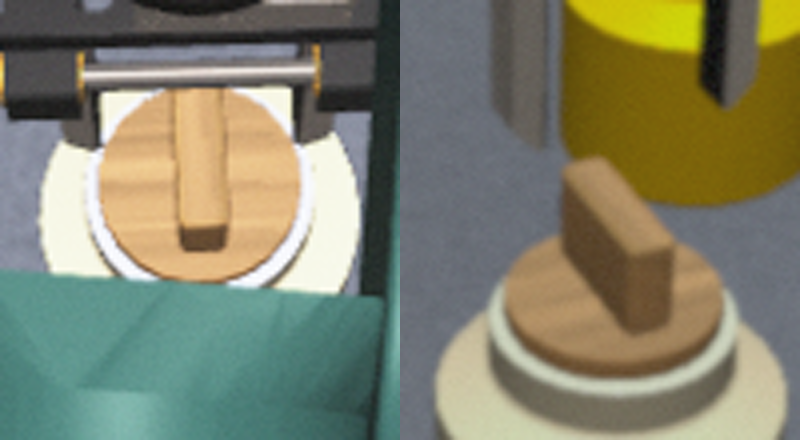

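The crop shows the open fingers straddling the bar from above, centred within a couple of mm, and clear of the neighbours. Next I descend.

Emit:
{"method": "servo_tool", "body": {
  "plan": [
    [0, -0.02, 0.3, 0, 0, 0, 50],
    [0, -0.02, 0.5, 0, 0, 0, 40],
    [0, -0.02, 0.64, 0, 0, 0, 34],
    [0, -0.02, 0.64, 0, 0, 0, 30],
    [0, -0.02, 0.64, 0, 0, 0, 28],
    [0, -0.02, 0.64, 0, 0, 0, 26],
    [0, -0.02, 0.64, 0, 0, 0, 25]
  ]
}}

```text
time: 3.33
tool_pos: [0.6702, -0.0122, 0.1568]
ee_rot: [-3.141, 0.005, -3.141]
wrist_force: [0.7, -0.5, 0.1]
width: 0.0253
finger_force: 0.0
```

Emit:
{"method": "servo_tool", "body": {
  "plan": [
    [0, 0, 0, 0, 0, 0, 23],
    [0, 0, 0, 0, 0, 0, 22],
    [0, 0, 0, 0, 0, 0, 22]
  ]
}}

```text
time: 3.58
tool_pos: [0.6694, -0.0123, 0.1545]
ee_rot: [3.141, 0.002, -3.141]
wrist_force: [0.8, 1.1, 0.5]
width: 0.0218
finger_force: 0.5
```

Emit:
{"method": "servo_tool", "body": {
  "plan": [
    [0, 0, 0, 0, 0, 0, 20],
    [0, 0, 0, 0, 0, 0, 20]
  ]
}}

```text
time: 3.75
tool_pos: [0.6692, -0.0121, 0.154]
ee_rot: [3.141, 0.001, -3.141]
wrist_force: [0.4, 2.3, 1.3]
width: 0.02
finger_force: 1.0
```

Emit:
{"method": "servo_tool", "body": {
  "plan": [
    [0, 0.015, 0.02, 0, 0, 0, 20],
    [0, 0.015, 0.02, 0, 0, 0, 19],
    [0, 0.015, 0.02, 0, 0, 0, 18],
    [0, 0.015, 0.02, 0, 0, 0, 10],
    [0, 0.015, 0.02, 0, 0, 0, 0],
    [0, 0.015, 0.02, 0, 0, 0, 0],
    [0, 0.015, 0.02, 0, 0, 0, 0]
  ]
}}

```text
time: 4.33
tool_pos: [0.6687, -0.0109, 0.151]
ee_rot: [3.141, -0.001, -3.141]
wrist_force: [0.4, 1.7, -1.7]
width: 0.0178
finger_force: 29.9
```

Emit:
{"method": "servo_tool", "body": {
  "plan": [
    [0, 0.008, -0.01, 0.015, 0, 0, 0],
    [0, 0.016, -0.018, 0.03, 0, 0, 0],
    [0, 0.024, -0.027, 0.045, 0, 0, 0],
    [0, 0.033, -0.036, 0.06, 0, 0, 0],
    [0, 0.041, -0.045, 0.075, 0, 0, 0],
    [0, 0.049, -0.053, 0.09, 0, 0, 0],
    [0, 0.057, -0.062, 0.105, 0, 0, 0],
    [0, 0.065, -0.07, 0.12, 0, 0, 0],
    [0, 0.065, -0.07, 0.12, 0, 0, 0],
    [0, 0.065, -0.07, 0.12, 0, 0, 0],
    [0, 0.065, -0.07, 0.12, 0, 0, 0]
  ]
}}

```text
time: 5.25
tool_pos: [0.6686, -0.0041, 0.1583]
ee_rot: [-2.954, -0.001, -3.141]
wrist_force: [-1.0, 4.4, -6.1]
width: 0.0178
finger_force: 29.9
```

```bash
python3 - <<'E'
from h import *
b=robot.snapshot("scene")
cv2.imwrite("pics/c3.png",cv2.resize(b[190:350,260:440,::-1],None,fx=3,fy=3,interpolation=cv2.INTER_CUBIC))
o=robot.get_obs();print(o["tool_pos"],o["ee_rot"],o["wrist_force"],o["wrist_torque"],o["width"])
E
```

```text
[ 0.66864177 -0.00425292  0.15836693] [-2.95430773e+00 -7.98159475e-04  3.14153713e+00] [-1.91735747  2.89146623 -7.30985238] [ 1.41431326  0.4037369  -0.058519  ] 0.01728279506273117
```

View pics/c3.png

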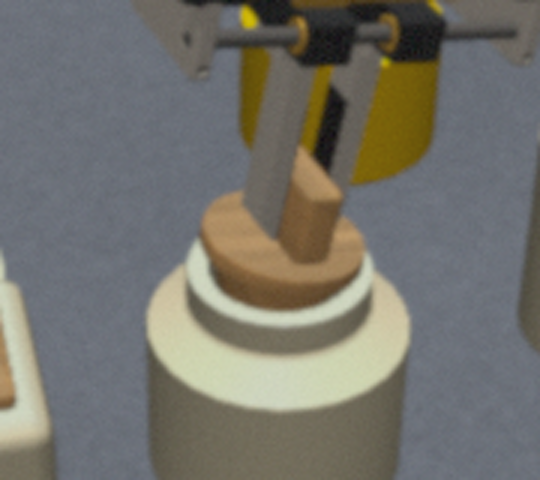

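The stopper now leans left, which is image right at crop (285,235), by about 10.7°. The plug is still in the neck and the jar is level. Next I rock it to the right.

Emit:
{"method": "servo_tool", "body": {
  "plan": [
    [0, -0.013, 0.001, -0.024, 0, 0, 0],
    [0, -0.026, 0.002, -0.048, 0, 0, 0],
    [0, -0.039, 0.004, -0.072, 0, 0, 0],
    [0, -0.052, 0.006, -0.096, 0, 0, 0],
    [0, -0.065, 0.009, -0.12, 0, 0, 0],
    [0, -0.078, 0.011, -0.144, 0, 0, 0],
    [0, -0.09, 0.013, -0.168, 0, 0, 0],
    [0, -0.103, 0.015, -0.192, 0, 0, 0],
    [0, -0.116, 0.017, -0.216, 0, 0, 0],
    [0, -0.129, 0.019, -0.24, 0, 0, 0],
    [0, -0.129, 0.019, -0.24, 0, 0, 0],
    [0, -0.129, 0.019, -0.24, 0, 0, 0]
  ]
}}

```text
time: 6.3
tool_pos: [0.6707, -0.0197, 0.1638]
ee_rot: [2.956, 0.008, 3.14]
wrist_force: [-1.8, 1.4, 5.4]
width: 0.0179
finger_force: 29.9
```

```bash
python3 - <<'E'
from h import *
b=robot.snapshot("scene")
cv2.imwrite("pics/c4.png",cv2.resize(b[190:350,260:440,::-1],None,fx=3,fy=3,interpolation=cv2.INTER_CUBIC))
o=robot.get_obs();print(o["tool_pos"],o["ee_rot"],o["wrist_force"],o["wrist_torque"],o["width"])
E
```

```text
[ 0.67064915 -0.0195714   0.1637541 ] [2.95646231 0.00761634 3.14015624] [-1.76486123  1.52359063  6.64560924] [0.46746705 0.34878766 0.09028331] 0.017760972877762436
```

View pics/c4.png

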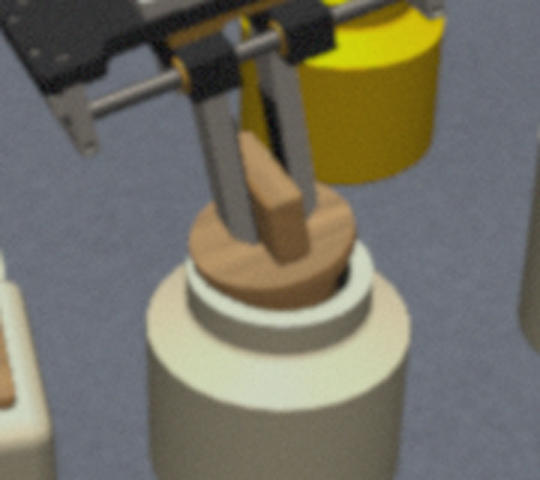

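Now it leans right (image left) by about 10.6°, the plug is still in the neck, and the jar hasn't moved. I'll straighten it while easing it up.

Emit:
{"method": "servo_tool", "body": {
  "plan": [
    [0.01, 0.02, -0.01, 0.02, 0, 0, 0],
    [0.015, 0.035, -0.025, 0.04, 0, 0, 0],
    [0.015, 0.05, -0.035, 0.06, 0, 0, 0],
    [0.015, 0.065, -0.045, 0.08, 0, 0, 0],
    [0.015, 0.08, -0.055, 0.1, 0, 0, 0],
    [0.015, 0.09, -0.065, 0.12, 0, 0, 0],
    [0.015, 0.11, -0.165, 0.12, 0, 0, 0],
    [0.015, 0.13, -0.265, 0.12, 0, 0, 0]
  ]
}}

```text
time: 7.02
tool_pos: [0.6678, -0.011, 0.189]
ee_rot: [-3.139, 0.002, 3.141]
wrist_force: [-0.4, 0.0, -1.2]
width: 0.018
finger_force: 29.9
```

Emit:
{"method": "servo_tool", "body": {
  "plan": [
    [0, 0, -0.3, 0, 0, 0, 0],
    [0, 0, -0.6, 0, 0, 0, 0],
    [0.1, 0, -0.8, 0, 0, 0, 0],
    [0.4, -0.1, -0.8, 0, 0, 0, 0],
    [0.7, -0.3, -0.8, 0, 0, 0, 0],
    [0.95, -0.5, -0.8, 0, 0, 0, 0],
    [0.95, -0.5, -0.8, 0, 0, 0, 0]
  ]
}}

```text
time: 7.6
tool_pos: [0.5693, -0.0646, 0.2709]
ee_rot: [-3.137, 0.003, 3.136]
wrist_force: [0.8, 0.5, -0.1]
width: 0.0181
finger_force: 29.9
```

Emit:
{"method": "servo_tool", "body": {
  "plan": [
    [0.3, -0.3, 0, 0, 0, 0, 0],
    [0.6, -0.6, 0, 0, 0, 0, 0],
    [0.9, -0.9, 0.1, 0, 0, 0, 0],
    [0.98, -0.98, 0.3, 0, 0, 0, 0],
    [0.98, -0.98, 0.5, 0, 0, 0, 0],
    [0.98, -0.98, 0.6, 0, 0, 0, 0],
    [0.98, -0.98, 0.6, 0, 0, 0, 0],
    [0.98, -0.98, 0.6, 0, 0, 0, 0],
    [0.98, -0.98, 0.6, 0, 0, 0, 0]
  ]
}}

```text
time: 8.35
tool_pos: [0.4756, -0.1581, 0.2092]
ee_rot: [-3.14, 0.003, -3.141]
wrist_force: [0.3, -0.3, -0.8]
width: 0.018
finger_force: 29.9
```

```bash
python3 - <<'E'
from h import *
a=robot.snapshot("scene");b=robot.snapshot("top")
o=robot.get_obs();print(o["tool_pos"],o["ee_rot"],o["wrist_force"],o["width"])
print(rel([.473,-.1592,.0720],down(np.pi)))
# jar + plate checks, scene estimate of plate centre
print(robot.find_in("plate","top"),robot.find_in("plate","scene"))
P=[[.473+.07*np.cos(t),-.159+.07*np.sin(t),.014] for t in np.arange(0,6.28,.2)]
for im,c in((a,"scene"),(b,"top")):
    im=np.ascontiguousarray(im)
    for q in proj(c,P): cv2.circle(im,tuple(int(round(v)) for v in q),0,(255,0,0),-1)
    if c=="scene": a=im
    else:b=im
f=lambda i:cv2.resize(i[:,:,::-1],None,fx=2.5,fy=2.5,interpolation=cv2.INTER_NEAREST)
cv2.imwrite("pics/c5.png",np.hstack([f(a[170:330,150:310]),f(b[200:360,340:500])]))
E
```

```text
[ 0.47561282 -0.15790121  0.20913905] [-3.14029982e+00  2.55011657e-03 -3.14059034e+00] [-0.28309993  1.07660683 -1.17512764] 0.01753645366246839
[ 2.9600e-02 -1.1200e-02  1.3713e+00 -8.0000e-04  1.6000e-03  6.0000e-04]
[{'extent': [403.4, 300.0, 47.0, 75.6], 'conf': 0.56}] [{'extent': [220.6, 281.2, 86.6, 42.8], 'conf': 0.73}]
```

View pics/c5.png

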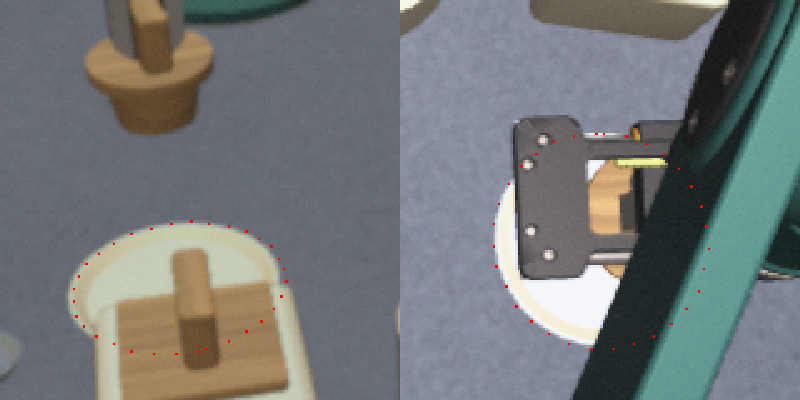

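The stopper hangs upright in the gripper over the plate. My plate outline (red dots) matches within about 1 px, with the scene view suggesting a 1–2 mm shift to the right. Lowering now.

Emit:
{"method": "servo_tool", "body": {
  "plan": [
    [0.026, -0.02, 0.25, 0, 0, 0, 0],
    [0.026, -0.02, 0.5, 0, 0, 0, 0],
    [0.026, -0.02, 0.75, 0, 0, 0, 0],
    [0.026, -0.02, 0.95, 0, 0, 0, 0],
    [0.026, -0.02, 1, 0, 0, 0, 0],
    [0.026, -0.02, 1, 0, 0, 0, 0],
    [0.026, -0.02, 1, 0, 0, 0, 0]
  ]
}}

```text
time: 9.13
tool_pos: [0.4726, -0.16, 0.1086]
ee_rot: [-3.141, 0.001, -3.141]
wrist_force: [0.1, -0.5, -0.5]
width: 0.0177
finger_force: 29.9
```

Emit:
{"method": "servo_tool", "body": {
  "plan": [
    [0, 0, 0.1, 0, 0, 0, 0],
    [0, 0, 0.2, 0, 0, 0, 0],
    [0, 0, 0.28, 0, 0, 0, 0],
    [0, 0, 0.33, 0, 0, 0, 0],
    [0, 0, 0.35, 0, 0, 0, 0],
    [0, 0, 0.35, 0, 0, 0, 0],
    [0, 0, 0.35, 0, 0, 0, 0],
    [0, 0, 0.35, 0, 0, 0, 0]
  ]
}}

```text
time: 9.8
tool_pos: [0.4722, -0.16, 0.0729]
ee_rot: [-3.141, 0.001, 3.142]
wrist_force: [-0.5, -0.9, -0.6]
width: 0.0179
finger_force: 29.9
```

Expected contact is at TCP z ≈ 0.069, so I'll go down in small steps.

Emit:
{"method": "servo_tool", "body": {
  "plan": [
    [0, 0, 0.01, 0, 0, 0, 0],
    [0, 0, 0.02, 0, 0, 0, 0],
    [0, 0, 0.03, 0, 0, 0, 0],
    [0, 0, 0.03, 0, 0, 0, 0],
    [0, 0, 0.03, 0, 0, 0, 0]
  ]
}}

```text
time: 10.22
tool_pos: [0.4718, -0.1598, 0.0694]
ee_rot: [3.141, -0.0, -3.142]
wrist_force: [0.4, -0.5, -1.5]
width: 0.0178
finger_force: 29.9
```

Emit:
{"method": "servo_tool", "body": {
  "plan": [
    [0, 0, 0.01, 0, 0, 0, 0],
    [0, 0, 0.015, 0, 0, 0, 0],
    [0, 0, 0.015, 0, 0, 0, 0],
    [0, 0, 0.015, 0, 0, 0, 0]
  ]
}}

```text
time: 10.55
tool_pos: [0.4721, -0.1599, 0.0684]
ee_rot: [-3.141, 0.001, -3.141]
wrist_force: [-0.1, 0.3, 1.8]
width: 0.0179
finger_force: 29.9
```

Emit:
{"method": "servo_tool", "body": {
  "plan": [
    [0, 0, 0.007, 0, 0, 0, 0],
    [0, 0, 0.007, 0, 0, 0, 0],
    [0, 0, 0.007, 0, 0, 0, 0]
  ]
}}

```text
time: 10.8
tool_pos: [0.4722, -0.1599, 0.0684]
ee_rot: [-3.141, 0.001, -3.141]
wrist_force: [-1.7, 1.1, 5.9]
width: 0.0177
finger_force: 29.9
```

Contact is firm (5.9 N), so I'll release and retreat.

Emit:
{"method": "servo_tool", "body": {
  "plan": [
    [0, 0, 0, 0, 0, 0, 19],
    [0, 0, 0, 0, 0, 0, 21],
    [0, 0, 0, 0, 0, 0, 25],
    [0, 0, 0, 0, 0, 0, 35],
    [0, 0, 0, 0, 0, 0, 45],
    [0, 0, 0, 0, 0, 0, 50],
    [0, 0, 0, 0, 0, 0, 50]
  ]
}}

```text
time: 11.38
tool_pos: [0.4718, -0.1598, 0.0671]
ee_rot: [3.141, -0.0, -3.142]
wrist_force: [-0.9, 0.6, -0.4]
width: 0.0475
finger_force: 0.0
```

Emit:
{"method": "servo_tool", "body": {
  "plan": [
    [0, 0, -0.1, 0, 0, 0, 50],
    [0, 0, -0.3, 0, 0, 0, 50],
    [0, 0, -0.6, 0, 0, 0, 50],
    [0, 0, -1, 0, 0, 0, 50],
    [0, 0, -1, 0, 0, 0, 50],
    [0, 0, -1, 0, 0, 0, 50]
  ]
}}

```text
time: 11.88
tool_pos: [0.4738, -0.1607, 0.1714]
ee_rot: [-3.138, 0.007, -3.141]
wrist_force: [0.2, 0.7, -0.8]
width: 0.0501
finger_force: 0.0
```

Emit:
{"method": "servo_tool", "body": {
  "plan": [
    [0.3, 0.3, -0.5, 0, 0, 0, 50],
    [0.6, 0.6, -0.5, 0, 0, 0, 50],
    [1, 1, -0.5, 0, 0, 0, 50],
    [1, 1, -0.5, 0, 0, 0, 50],
    [1, 1, -0.5, 0, 0, 0, 50],
    [1, 1, -0.5, 0, 0, 0, 50]
  ]
}}

```text
time: 12.38
tool_pos: [0.3711, -0.0591, 0.2169]
ee_rot: [-3.141, 0.001, -3.14]
wrist_force: [-0.1, -0.5, -1.2]
width: 0.0498
finger_force: 0.0
```

Emit:
{"method": "servo_tool", "body": {
  "plan": [
    [0, 0.4, 0, 0, 0, 0, 50],
    [0, 0.7, 0, 0, 0, 0, 50],
    [0, 1, 0, 0, 0, 0, 50],
    [0, 1, 0, 0, 0, 0, 50],
    [0, 1, 0, 0, 0, 0, 50],
    [0, 1, 0, 0, 0, 0, 50]
  ]
}}

```text
time: 12.88
tool_pos: [0.3723, 0.0394, 0.2164]
ee_rot: [-3.141, -0.002, 3.141]
wrist_force: [1.2, 0.7, 0.1]
width: 0.0496
finger_force: 0.0
```

```bash
python3 - <<'E'
from h import *
a=robot.snapshot("top");b=robot.snapshot("scene")
cv2.imwrite("pics/end.png",np.hstack([cv2.resize(a[100:400,150:500,::-1],None,fx=1.14,fy=1.14),cv2.resize(b[150:450,130:480,::-1],None,fx=1.14,fy=1.14)]))
E
```

```text
(no output)
```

View pics/end.png

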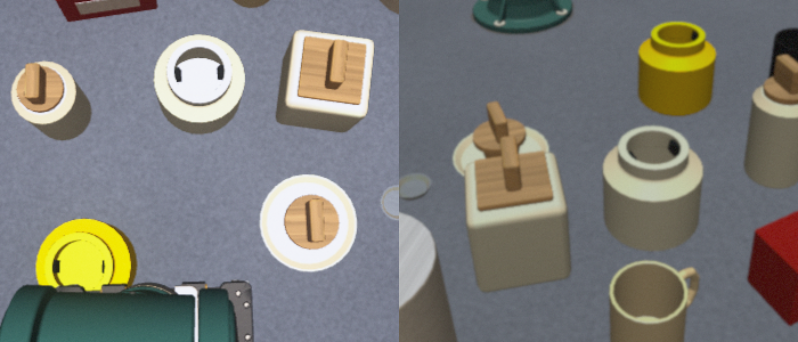

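The jar at (200,80) is open and still standing where it was. The stopper stands upright on the plate at (311,221). I'll check its centring numerically.

```bash
python3 - <<'E'
from h import *
a=cv2.imread("pics/end.png")[165:280,250:365]
m=cv2.inRange(cv2.cvtColor(a,cv2.COLOR_BGR2HSV),(5,70,60),(25,255,255))
c=max(cv2.findContours(m,0,1)[0],key=cv2.contourArea);e=cv2.minEnclosingCircle(c)
u=np.array(e[0])+[250,165];u=u/1.14+[150,100];r=e[1]/1.14
print(u,r,ray("top",u,.045),"plate .473 -.159/.161")
E
```

```text
[422.9665087  294.57735095] 24.04152886909351 [ 0.47256842 -0.15849355  0.045     ] plate .473 -.159/.161
```

Centred within about 2 mm.

```bash
python3 -c "
from bench import robot
print(robot.close_job())"
```

```text
the job is handed in; nothing more can be done
None
```

The stopper was rocked about 10.7° left, then 10.6° right, and came free; it now stands upright within about 2 mm of the plate's centre, the jar is open where it stood, and the job is handed in (about 13 s on the clock).

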